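# Hold a lino block in the bench hook for cutting

## Robot

A 7-joint arm with a two-finger parallel gripper is mounted at the origin on the work surface. World frame = base frame: x ahead of the robot, y to its left, z up, the work surface at z = 0. Lengths are in m, angles in rad, forces in N, time in s.
With the tool pointing down it reaches from about 0.4 to 0.85 m from the base axis. Payload 10.4 kg.
Tool frame: the origin (TCP) lies at the very end of the fingers, on their centre line; the grasp point (between the pads) lies 19 mm behind it; z points along the fingers, y is the direction in which the jaws open and shut (so a half turn about z gives the same grasp; the last joint's range is limited). The gripper opens to 87 mm and grips with 3 to 60 N. Pads are 19 mm wide; open, the fingers measure 117 mm over their backs; the gripper's body (75 mm by 190 mm) begins 51 mm behind the grasp point.
Start: joints at [-1.182, 0.332, -0.065, 1.46, 0.022, 1.35, -0.088], TCP at [0.25, 0.573, 0.223] pointing down, gripper open.
Joint ranges: [-2.6, 2.6], [-0.5, 2.12], [-1.47, 1.34], [0.16, 2.42], [-1.27, 4.41], [0.06, 2.06], [-2.6, 2.6]. Speed limits (rad/s): [2.22, 2.22, 2.79, 2.79, 3.14, 3.14, 3.14].

## Interface

Orientations are given as a unit quaternion [x, y, z, w].
In Python, from bench import read_state, imaging, r gives the robot as it stands. The module is installed in compiled form; this text tells all that it offers.
- The arm moves only by the tool move_arm, never from a script. Its argument "series" is a list of rows, each a list of 4 numbers: the shift along the tool's x, y, z in m, then the turn about the tool's z in rad. In form: [[x, y, z, roll], ...]. A call has 1 to 20 rows; each row is the pose to reach, as a shift and turn from the pose commanded when the call began, along the tool's axes at that moment; what a row does not reach only later rows make up. A row lasts 1/10 s, in which the tool goes at most 50 mm and 8.59 degrees, less where a joint would pass 70% of its speed; a pose out of reach is approached as far as the arm can. A call with a gripper value outside its range is refused whole. "claw" is the gripper's target within -1 to 1 (fully open at 1, half-way at 0, shut at -1), set as the call begins (left out, the last holds). The fingers move at their own pace and stop on an object; "newtons" is the grip in N (left out, the last holds). Time passes only in rows, so rows that repeat a pose let the fingers close. It gives the time, the measured TCP pose, the force and the opening at its end, in the units of the state.
- read_state(): the state, without advancing time (a new reading comes with each control period).
- imaging.camera(name): name is "scene" or "side" or "wrist"; returns (picture, depth): 480x640x3 uint8, red, green, blue; 480x640 float32, m along the optical axis (not along the pixel's ray), 0 where there is no reading.
- imaging.get_calibration(name): a dict with "camera_matrix" (3x3 intrinsics, pixels), "k1" (the pictures are not rectified: a ray, as slopes to the right and down, at radius r is drawn at 1 + k1 r^2 times it, then the intrinsics apply), "R" (3x3) and "t" (3): a world point X has camera coordinates R X + t. Camera axes: x right, y down, z forward; pixel columns grow to the right and rows downward; lengths in m; the calibration is good to about 2 mm. A picture is of the moment at which its call begins: read the wrist's pose just before it. get_calibration takes no time and is no camera call; for the wrist camera it gives the pose at the moment of the call.
- r.close_job(): hands the job in, once; it reports no verdict.
The state is a dict: "time": time; "joint_positions": joint angles; "joint_vel": joint speeds; "joint_torque": joint torques, N m; "ee_pos": TCP position; "eef_rot": TCP orientation; "ft_force": force on the tool from outside, world axes, zero at the start; "torque": the same for the moment, N m; "width": finger opening in m.
Only numpy, scipy, OpenCV 4.12 (cv2) and the standard library are available. Lean on these libraries where they do the work, as an engineer would, in place of code of your own. Each camera call takes 0.05 s, during which the arm holds its last target.

## Task

Pick up the long lino block with the half-cut fern from the bench and put it in the bench hook, cut face up and lengthwise, with one end square against the long fence and its side against the short stop block. Then hold it ready for the printmaker's gouge with one firm diagonal push, down onto the hook's base and against the fence at the same time, and finish while still pushing: do not let go. Leave the other things on the bench where they lie.

Things in the scene. Friction and masses are not known exactly. Their poses are not given: they have to be found in the camera images.
- block_centre (a point): centre (half-way up) of the long lino block, a grey lino sheet mounted on a brown fibreboard, 120 (x) x 60 (y) x 23 mm (z), about 0.15 kg, a plain box; its own x axis runs along its length, z up out of the lino face, which carries a pale half-cut fern. It starts flat on the bench, face up, at any angle; either end may go to the fence
- corner (a point): inner corner of the bench hook, on the top of its base, where the fence face and the stop block's face meet. The axes are fixed in the hook: x runs square out of the fence face, away from the robot and towards the printmaker's seat; y runs along the fence, away from the stop block's face; z up. In place, the block lies on the base with its length along x, so its centre is 60 mm in x, 30 mm in y and 11.5 mm in z from here
- hook: the wooden bench hook, 275 mm deep (x) x 230 mm wide (y), with a lip beneath its far end that hooks over the far edge of the bench; it stands firm and does not move. Origin: the middle of the base's footprint, on the bench surface; x points away from the robot
- hook_base: the plywood base plate of the hook, 275 x 230 x 12 mm, flat on the bench, top 12 mm above it; same origin as the hook. Base, fence and stop block are sanded, waxed wood with a friction coefficient of about 0.35 against the block (hidden, varying), so a block pressed hard onto the base drags when slid, and part of a push is taken up by friction; a firm hold for cutting is some 10 to 15 N each way, forward and down
- hook_fence: the fence, a long dark hardwood batten 25 mm thick across the whole 230 mm of the base's edge nearest the robot, standing 15 mm above the base (lower than the block); its working face looks away from the robot; same origin as the hook
- hook_stop: the stop block, a short dark hardwood batten against the fence at its right-hand end (seen from the robot): 32 mm out from the fence face, 28 mm wide, 15 mm above the base. It covers only the first 32 mm of the block's side, so there is finger room beside the block's middle; same origin as the hook
- small_block: bystander: a small square lino block without any cutting, 50 x 50 x 23 mm; origin under its centre
- gouge: bystander: a lino gouge with a short mushroom handle, 120 mm long, lying along its x axis, 27 mm high; origin on the bench under its middle
- tin: bystander: a tin of ink, 77 mm across, 53 mm high; origin under its centre
- brayer: bystander: an ink roller with a wooden handle lying along its x axis, 190 mm long, 112 mm wide, 41 mm high; origin on the bench under its middle
- block: the long lino block itself; its origin lies under its centre, on its underside, with the same axes as block_centre

How it is judged:
On the way:
1. the block is picked up clear of the bench (height (world z) of block_centre above 0.03 m), for 0.1 s.
At the end, for the whole second after the job is handed in: Through the last second the block lies at rest on the base, face up, flat and square within 0.06 rad, end within 3 mm of the fence, side within 4 mm of the stop block, fingers on it, pressing the fence with over 3 N and the base with over 4 N; no other thing has been shifted over 30 mm (x of block_centre in the frame of corner between 0.056 and 0.063 m and y of block_centre in the frame of corner between 0.027 and 0.034 m and z of block_centre in the frame of corner between 0.008 and 0.014 m and angle between the x axis of block_centre and the x axis of corner, either way round below 0.06 rad and angle between block_centre's own z axis and vertical below 0.06 rad and contact force between block and hook_fence above 3 N and contact force between block and hook_base above 4 N and contact force between block and the fingers above 2 N and linear speed of block below 0.02 m/s); the arm keeps its last pose, push and grip.
It fails at once if the small square block is shifted more than 30 mm (distance of small_block from where it was at the start of the episode above 0.03 m).
It fails at once if the gouge is shifted more than 30 mm (distance of gouge from where it was at the start of the episode above 0.03 m).
It fails at once if the ink tin is shifted more than 30 mm (distance of tin from where it was at the start of the episode above 0.03 m).
It fails at once if the ink roller is shifted more than 30 mm (distance of brayer from where it was at the start of the episode above 0.03 m).
It also fails if it takes over 42 s, if anything falls off the work surface, if the arm or the gripper's body presses on something with over 40 N, if the wrist force passes 120 N, or if a joint passes its speed limit or range.

## Working session

There is one attempt and no reset: what is moved stays moved. The work goes in short steps, Python scripts to look and compute and a tool call to move; the robot and the scene stay as the last step left them, time stands still between calls to the robot, and variables do not carry over. Pictures are saved under pics/ and viewed, and the job is handed in when it is done.

Besides the shell and the picture viewer there is one more tool, called as name(argument=value, ...) on one line, values as JSON. move_arm: Moves the arm, as the interface text tells. Its arguments: {"type":"object","properties":{"series":{"type":"array","items":{"type":"array","items":{"type":"number"}}},"claw":{"type":"number"},"newtons":{"type":"number"}},"required":["series"]}

```bash
mkdir -p pics; cat > h.py <<'E'
import numpy as np, cv2
from bench import read_state, imaging, r
def grab(n,name):
    cal=imaging.get_calibration(n); p,d=imaging.camera(n)
    cv2.imwrite(f'pics/{name}.png',p[:,:,::-1]); np.savez(f'pics/{name}.npz',p=p,d=d,**{k:np.array(v) for k,v in cal.items()})
    return p,d,cal
def load(name): 
    z=np.load(f'pics/{name}.npz'); return z['p'],z['d'],{k:z[k] for k in('camera_matrix','k1','R','t')}
def plane(px,cal,z):
    px=np.atleast_2d(np.array(px,float)); K=np.array(cal['camera_matrix']);R=np.array(cal['R']);t=np.array(cal['t']);k=float(cal['k1'])
    u=(px-K[:2,2])/[K[0,0],K[1,1]]
    s=u.copy()
    for _ in range(20): s=u/(1+k*(s**2).sum(1,keepdims=True))
    d=np.c_[s,np.ones(len(s))]@R; c=-R.T@t
    return c+d*((z-c[2])/d[:,2])[:,None]
E
python3 - <<'E'
from h import *
s=read_state(); print(s)
for n in('scene','side','wrist'):
    p,d,c=grab(n,n+'0'); print(n,-np.array(c['R']).T@c['t'],c['k1'],np.array(c['R'])[2])
E
```

```text
{'time': 0.0, 'joint_positions': array([-1.18161469,  0.33279309, -0.06470025,  1.46094279,  0.02160123,
        1.34986428, -0.08850513]), 'joint_vel': array([-3.40244435e-04,  2.62444324e-03,  7.07939826e-04, -1.40227634e-03,
        4.71959643e-05, -9.10421646e-04,  4.47140862e-04]), 'joint_torque': array([ 1.66121197e-05, -6.23256826e+01,  2.49269122e-02, -3.89903033e+01,
       -6.12517353e-02,  3.97540850e-02,  1.44622959e-04]), 'ee_pos': array([0.25000687, 0.57241118, 0.22180242]), 'eef_rot': array([ 2.04431176e-01,  9.78880720e-01, -6.47813547e-04, -1.03322534e-04]), 'ft_force': array([-0.25909693,  0.54723418,  0.23692585]), 'torque': array([ 0.00961266, -0.05035266, -0.02315281]), 'width': 0.08741025353485979}
scene [1.32697424 0.16547134 0.83276675] 0.012627115349953767 [-0.71188847 -0.12489638 -0.69109746]
side [ 0.14352205 -0.91806744  0.59956601] 0.035916885632787665 [ 0.34850456  0.79321537 -0.49935353]
wrist [0.18582414 0.60107452 0.38509313] -0.06776185516708215 [ 0.23553346 -0.10324502 -0.96636663]
```

View pics/scene0.png

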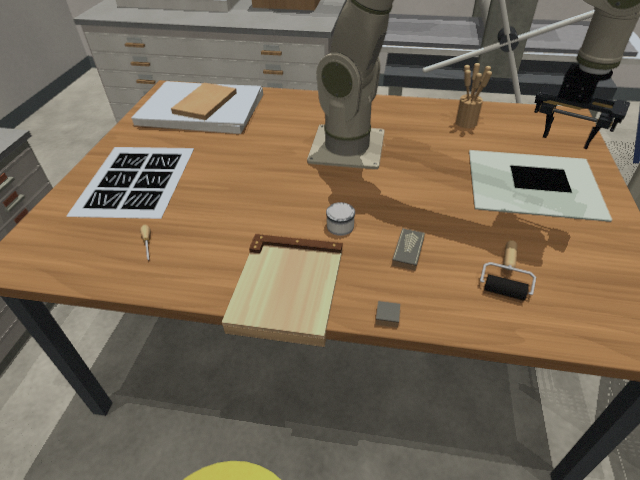

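View pics/side0.png

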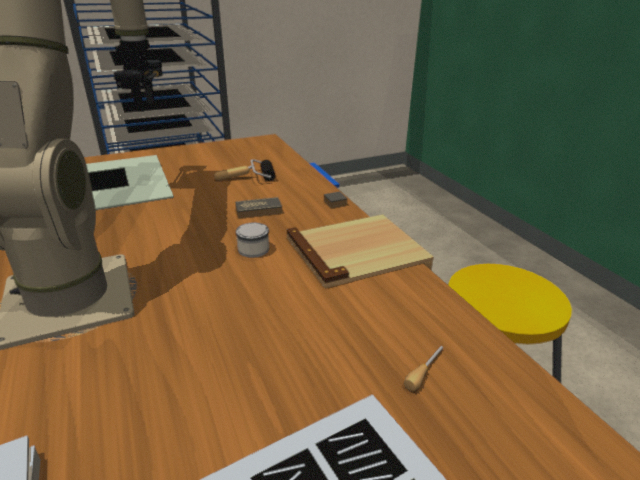

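View pics/wrist0.png

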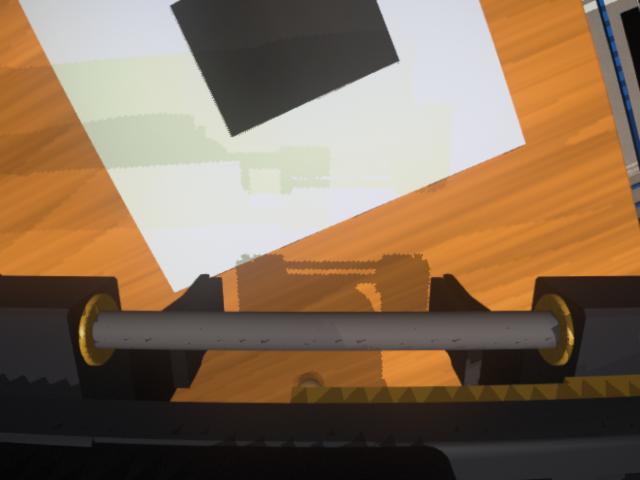

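```bash
python3 - <<'E'
from h import *
p,d,c=load('scene0')
a=cv2.resize(p[205:350,215:435],None,fx=3.6,fy=3.6,interpolation=cv2.INTER_CUBIC)
cv2.imwrite('pics/crop_s.png',a[:,:,::-1]); print(a.shape)
hsv=cv2.cvtColor(p,cv2.COLOR_RGB2HSV)
# dark/gray unsaturated region of block
m=((hsv[:,:,1]<90)).astype(np.uint8); m[:225]=0;m[275:]=0;m[:,:385]=0;m[:,430:]=0
print([ (st.tolist()) for st in cv2.connectedComponentsWithStats(m)[2]])
print(hsv[235:268:4,398:424:4].tolist())
E
```

```text
(522, 792, 3)
[[0, 0, 640, 480, 306381], [393, 228, 32, 38, 819]]
[[[15, 128, 164], [28, 30, 110], [25, 40, 142], [26, 42, 129], [25, 42, 157], [27, 25, 101], [26, 40, 141]], [[16, 106, 145], [27, 23, 102], [23, 40, 145], [24, 43, 154], [26, 32, 121], [27, 25, 104], [26, 36, 121]], [[24, 42, 129], [20, 30, 103], [24, 38, 140], [23, 37, 153], [24, 44, 150], [24, 25, 102], [16, 92, 100]], [[24, 35, 116], [27, 25, 101], [25, 43, 132], [25, 35, 131], [27, 25, 101], [27, 23, 102], [14, 127, 162]], [[30, 26, 100], [27, 22, 103], [25, 36, 119], [26, 33, 122], [25, 30, 103], [25, 40, 161], [15, 131, 152]], [[30, 23, 102], [23, 23, 102], [27, 25, 101], [27, 25, 103], [27, 26, 100], [26, 35, 115], [15, 130, 159]], [[27, 23, 100], [24, 25, 101], [24, 25, 101], [27, 29, 98], [25, 28, 102], [15, 100, 97], [15, 132, 151]], [[15, 103, 77], [14, 106, 77], [17, 85, 63], [26, 27, 75], [26, 21, 96], [15, 130, 155], [15, 129, 162]], [[15, 134, 97], [14, 123, 81], [15, 119, 77], [14, 110, 79], [15, 100, 79], [15, 131, 162], [15, 131, 161]]]
```

View pics/crop_s.png

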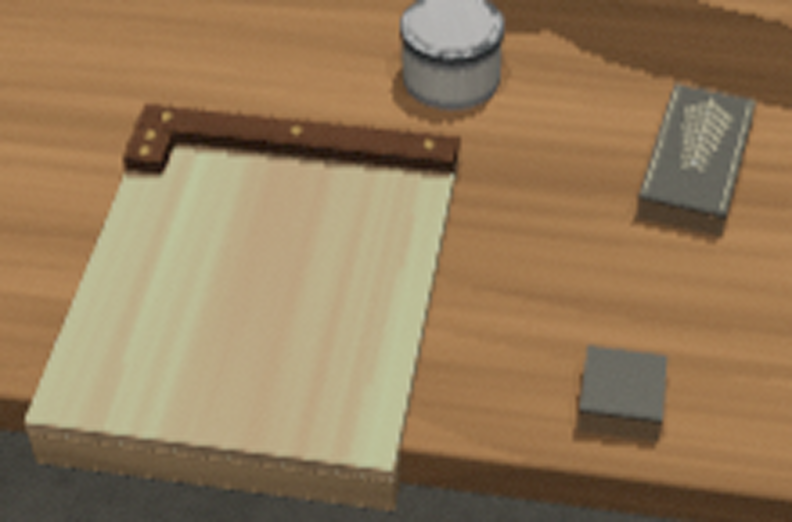

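```bash
python3 - <<'E'
from h import *
p,d,c=load('scene0')
f=lambda L:(np.array(L,float)+.5)/3.6-.5+[215,205]
hsv=cv2.cvtColor(p,cv2.COLOR_RGB2HSV)
def q(z,L): 
    w=plane(f(L),c,z);print(np.round(w,4).tolist(),'sides',[round(float(np.linalg.norm(w[i]-w[i-1])),4) for i in range(len(w))]);return w
w=q(.023,[(675,85),(755,98),(727,217),(640,197)]);print('C',w.mean(0))
m=((hsv[:,:,1]<70)).astype(np.uint8); m[:225]=0;m[275:]=0;m[:,:385]=0;m[:,430:]=0
ct=max(cv2.findContours(m,0,2)[0],key=len)[:,0]
r_=cv2.minAreaRect(plane(ct,c,.023)[:,:2].astype(np.float32));print('mask rect',r_)
print('small');q(.023,[(587,346),(667,353),(661,421),(579,409)])
print('base top');q(.012,[(175,150),(456,172),(394,470),(28,423)])
print('fence top');q(.027,[(146,106),(460,139),(457,166),(170,147),(165,160),(127,155)])
print('tin top');q(.053,[(400,25),(503,25)])
E
```

```text
[[0.407, 0.204, 0.023], [0.4124, 0.2618, 0.023], [0.5354, 0.2448, 0.023], [0.5256, 0.1859, 0.023]] sides [0.12, 0.0581, 0.1242, 0.0598]
C [0.47009512 0.22411179 0.023     ]
mask rect ((0.47106003761291504, 0.22362376749515533), (0.05948036536574364, 0.12162554264068604), 80.77545928955078)
small
[[0.6611, 0.1613, 0.023], [0.6589, 0.2109, 0.023], [0.7117, 0.21, 0.023], [0.7105, 0.1607, 0.023]] sides [0.0494, 0.0497, 0.0528, 0.0493]
base top
[[0.5187, -0.1448, 0.012], [0.51, 0.0569, 0.012], [0.7639, 0.0561, 0.012], [0.7649, -0.1704, 0.012]] sides [0.2475, 0.2019, 0.2539, 0.2265]
fence top
[[0.4923, -0.1719, 0.027], [0.4918, 0.057, 0.027], [0.5189, 0.0588, 0.027], [0.531, -0.1434, 0.027], [0.5443, -0.1434, 0.027], [0.5435, -0.171, 0.027]] sides [0.0511, 0.2289, 0.0272, 0.2025, 0.0132, 0.0277]
tin top
[[0.4053, -0.0001, 0.053], [0.3939, 0.0747, 0.053]] sides [0.0757, 0.0757]
```

move_arm(series=[[-0.02,-0.015,0.005,-0.02],[-0.055,-0.037,0.012,-0.05],[-0.09,-0.061,0.02,-0.08],[-0.125,-0.085,0.028,-0.11],[-0.16,-0.108,0.036,-0.14],[-0.195,-0.132,0.044,-0.17],[-0.23,-0.156,0.052,-0.2],[-0.265,-0.18,0.06,-0.23],[-0.3,-0.203,0.066,-0.25],[-0.328,-0.222,0.07,-0.258],[-0.341,-0.231,0.072,-0.258],[-0.341,-0.231,0.072,-0.258],[-0.341,-0.231,0.072,-0.258]], claw=1)

```text
time: 1.45
ee_pos: [0.4697, 0.2252, 0.1505]
eef_rot: [0.077, 0.997, 0.0, -0.0]
ft_force: [-0.3, 0.1, -0.1]
width: 0.0869
```

```bash
python3 - <<'E'
from h import *
s=read_state(); print(s)
p,d,c=grab('wrist','wrist1')
E
```

```text
{'time': 1.45, 'joint_positions': array([-0.68647071,  0.1555469 ,  0.16657008,  1.83716565, -0.0286629 ,
        1.15142544,  0.90689523]), 'joint_vel': array([-1.87178015e-02, -1.79587296e-03, -1.77447086e-02, -3.50974582e-03,
       -7.27347149e-04,  1.29657078e-03, -4.78555833e-05]), 'joint_torque': array([  1.76033199, -46.42441034,   2.84788571, -36.24939322,
         0.19282215,   0.0850678 ,   0.11180742]), 'ee_pos': array([0.46974505, 0.22523418, 0.15045329]), 'eef_rot': array([ 7.67777049e-02,  9.97048196e-01,  1.25241975e-04, -2.50934630e-04]), 'ft_force': array([-0.3494504 ,  0.09801576, -0.09374107]), 'torque': array([ 0.04202719, -0.00578056, -0.00261232]), 'width': 0.0869182735222229}
```

View pics/wrist1.png

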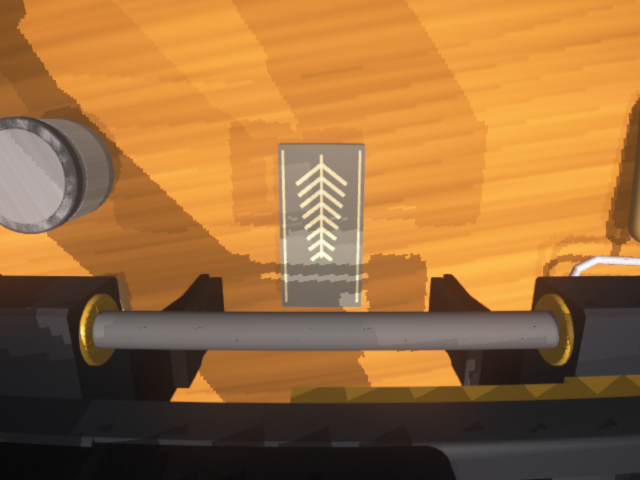

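```bash
python3 - <<'E'
from h import *
p,d,c=load('wrist1')
w=plane([(279,144),(364,145),(360,305.5),(282,304.5)],c,.023); print(w.round(4).tolist(), w.mean(0))
l=(w[2]+w[3]-w[0]-w[1])/2; print(np.linalg.norm(l),np.degrees(np.arctan2(l[1],l[0])), np.linalg.norm(w[0]-w[1]),np.linalg.norm(w[2]-w[3]))
print('depth z',d[180,300],c['t'])
hsv=cv2.cvtColor(p,cv2.COLOR_RGB2HSV)
m=(hsv[:,:,1]<100).astype(np.uint8);m[:120]=0;m[300:]=0;m[:,:240]=0;m[:,400:]=0
ct=max(cv2.findContours(m,0,2)[0],key=cv2.contourArea)[:,0]; print(cv2.minAreaRect(plane(ct,c,.023)[:,:2].astype(np.float32)))
s=read_state();q=s['eef_rot'];print('tool x yaw',np.degrees(np.arctan2(2*q[0]*q[1],2*q[0]**2-1)))
E
```

```text
[[0.4071, 0.2031, 0.023], [0.4167, 0.2606, 0.023], [0.5344, 0.2421, 0.023], [0.5245, 0.1837, 0.023]] [0.47063254 0.22238176 0.023     ]
0.11905688157963994 -9.149157223514063 0.05830835583543029 0.059171736902736534
depth z 0.28938586 [-0.29524591 -0.42801147  0.21048952]
((0.4680028259754181, 0.22258305549621582), (0.05986601486802101, 0.11447104066610336), 81.16838836669922)
tool x yaw 171.26929242608415
```

move_arm(series=[[-0.001,-0.0026,0.03,-0.006],[-0.001,-0.0026,0.07,-0.006],[-0.001,-0.0026,0.105,-0.006],[-0.001,-0.0026,0.13,-0.006],[-0.001,-0.0026,0.143,-0.006],[-0.001,-0.0026,0.1465,-0.006],[-0.001,-0.0026,0.1465,-0.006]])

```text
time: 2.2
ee_pos: [0.4709, 0.2227, 0.0046]
eef_rot: [0.073, 0.997, 0.0, 0.0]
ft_force: [0.4, -0.1, 1.2]
width: 0.0868
```

move_arm(series=[[0,0,0,0],[0,0,0,0],[0,0,0,0],[0,0,0,0],[0,0,0,0],[0,0,0,0],[0,0,0,0],[0,0,0,0]], claw=-1, newtons=40)

```text
time: 3.0
ee_pos: [0.471, 0.222, 0.0044]
eef_rot: [0.074, 0.997, 0.0, 0.0]
ft_force: [-1.5, -1.3, 5.9]
width: 0.0597
```

move_arm(series=[[0,0,-0.01,0],[0,0,-0.03,0],[0,0,-0.06,0],[0,0,-0.09,0],[0,0,-0.11,0],[-0.01,-0.014,-0.12,-0.01],[-0.03,-0.044,-0.12,-0.03],[-0.053,-0.078,-0.12,-0.05],[-0.076,-0.112,-0.12,-0.07],[-0.099,-0.147,-0.12,-0.09],[-0.122,-0.181,-0.12,-0.11],[-0.145,-0.215,-0.12,-0.13],[-0.168,-0.249,-0.12,-0.148],[-0.185,-0.274,-0.12,-0.148],[-0.194,-0.286,-0.12,-0.148],[-0.194,-0.286,-0.12,-0.148],[-0.194,-0.286,-0.12,-0.148]])

```text
time: 4.7
ee_pos: [0.6203, -0.0882, 0.1239]
eef_rot: [-0.001, 1.0, 0.0, -0.0]
ft_force: [0.0, 1.5, -1.7]
width: 0.0596
```

```bash
python3 - <<'E'
from h import *
s=read_state(); print(s['ee_pos'],s['eef_rot'],s['ft_force'],s['width'],s['joint_positions'])
for n in('wrist','scene'): grab(n,n+'2')
E
```

```text
[ 0.6202505  -0.08816092  0.12390488] [-5.11600251e-04  9.99999691e-01  4.99416977e-04 -3.26937876e-04] [ 0.02823085  1.47514451 -1.74093874] 0.059592523059187004 [-0.20811912  0.4155139   0.35582301  1.59487107 -0.15500093  1.15978798
  1.75391275]
```

View pics/wrist2.png

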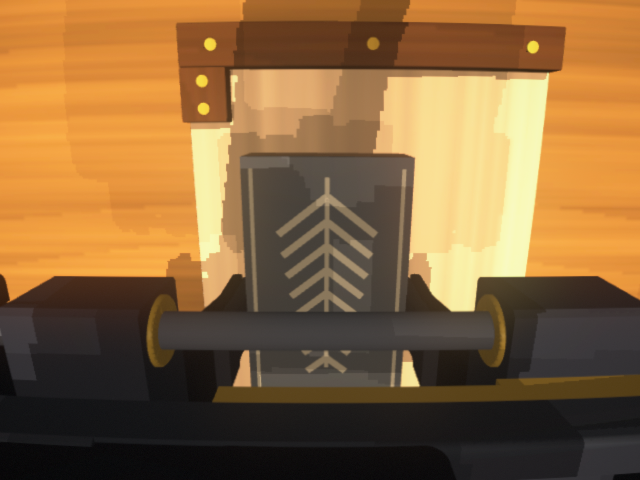

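View pics/scene2.png

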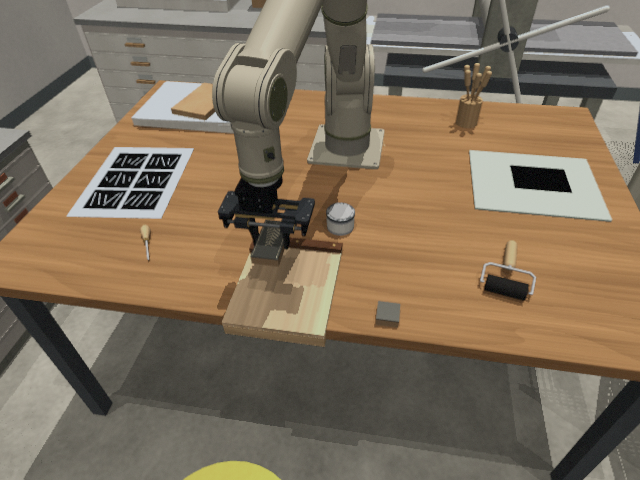

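```bash
python3 - <<'E'
from h import *
p,d,c=load('wrist2')
a=cv2.resize(p[10:180,165:425],None,fx=3,fy=3,interpolation=cv2.INTER_CUBIC)
cv2.imwrite('pics/crop_w2.png',a[:,:,::-1])
P=lambda n,l,z:print(n,plane(l,c,z)[:,:2].round(4).tolist())
P('fence back top',[(178,23),(564,28)],.027)
P('fence front top',[(231,66),(562,70)],.027)
P('stop inner top',[(230,75),(231,122)],.027)
P('stop outer top',[(181,67),(184,122)],.027)
P('stop base',[(231,123),(192,127)],.012)
P('block far end top',[(242,156),(412,157)],.1425)
P('block sides top',[(242,160),(258,385),(412,160),(401,385)],.1425)
s=read_state();q=s['eef_rot'];print('tool x yaw',np.degrees(np.arctan2(2*q[0]*q[1],2*q[0]**2-1)))
print(d[200,320],d[90,400],d[45,300])
E
```

```text
fence back top [[0.4903, -0.1739], [0.491, 0.054]]
fence front top [[0.5149, -0.1437], [0.515, 0.0553]]
stop inner top [[0.52, -0.1445], [0.5472, -0.1452]]
stop outer top [[0.515, -0.1737], [0.547, -0.1741]]
stop base [[0.5477, -0.1485], [0.55, -0.1741]]
block far end top [[0.56, -0.1166], [0.5602, -0.0581]]
block sides top [[0.5613, -0.1167], [0.6504, -0.115], [0.5613, -0.058], [0.6505, -0.0574]]
tool x yaw -179.856640846952
0.14422211 0.25779128 0.23873381
```

View pics/crop_w2.png

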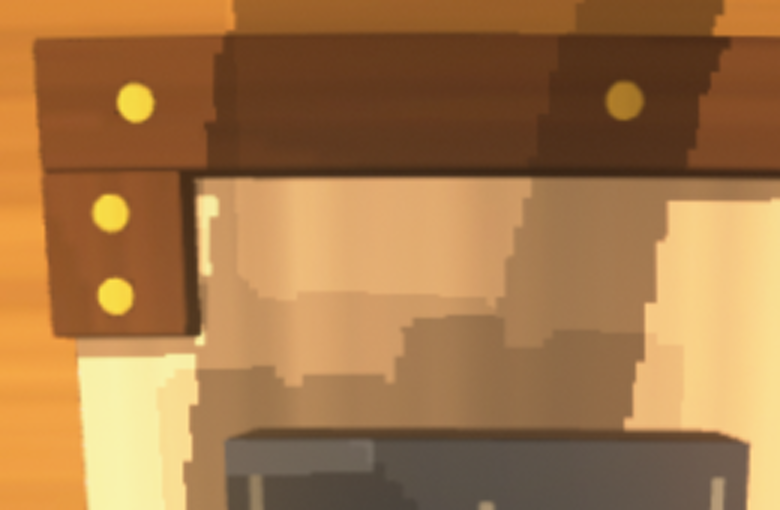

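move_arm(series=[[0.005,-0.003,0.01,0],[0.015,-0.01,0.03,0],[0.027,-0.016,0.055,0],[0.033,-0.019,0.075,0],[0.035,-0.02,0.088,0],[0.035,-0.02,0.094,0],[0.035,-0.02,0.094,0],[0.035,-0.02,0.094,0]])

```text
time: 5.6
ee_pos: [0.5864, -0.1092, 0.0308]
eef_rot: [-0.0, 1.0, 0.0, 0.001]
ft_force: [-0.4, -0.6, -0.8]
width: 0.0599
```

```bash
python3 - <<'E'
from h import *
s=read_state(); print(s['ee_pos'],s['eef_rot'],s['ft_force'],s['torque'])
for n in('wrist','scene'): grab(n,n+'3')
p=load('scene3')[0]; cv2.imwrite('pics/crop_s3.png',cv2.resize(p[170:350,200:440],None,fx=3.3,fy=3.3,interpolation=cv2.INTER_CUBIC)[:,:,::-1])
E
```

```text
[ 0.58641564 -0.10919007  0.03076221] [-4.08008965e-04  9.99999710e-01  4.58306183e-05  6.41732008e-04] [-0.40438941 -0.62373241 -0.82122091] [ 0.05442158  0.05379288 -0.02651317]
```

View pics/wrist3.png

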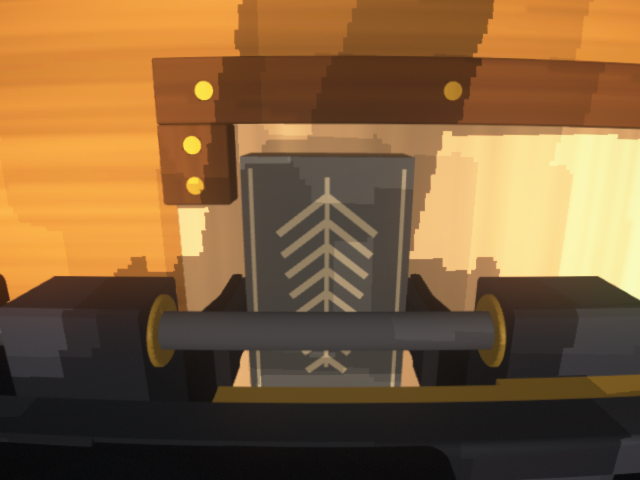

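View pics/crop_s3.png

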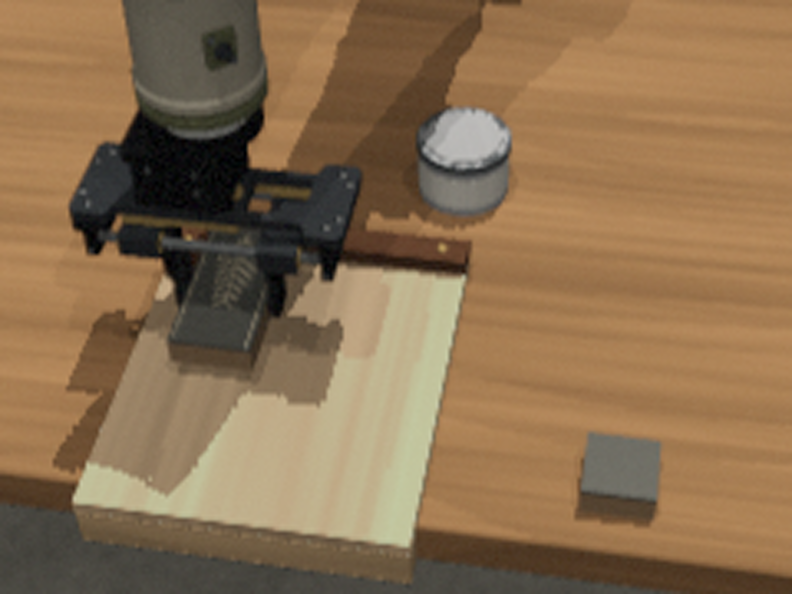

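```bash
python3 - <<'E'
from h import *
p,d,c=load('wrist3')
a=cv2.resize(p[50:220,145:425],None,fx=2.8,fy=2.8,interpolation=cv2.INTER_CUBIC)
cv2.imwrite('pics/crop_w3.png',a[:,:,::-1])
P=lambda n,l,z:print(n,plane(l,c,z)[:,:2].round(4).tolist())
P('fence front top',[(240,122.5),(600,125)],.027)
P('fence back top',[(154,59),(600,62)],.027)
P('stop inner top',[(234,130),(236,200)],.027)
P('stop outer top',[(159,130),(165,203)],.027)
P('block corner top',[(242,156),(412,156)],.0494)
E
```

```text
fence front top [[0.5147, -0.1423], [0.5143, 0.0014]]
fence back top [[0.4907, -0.1743], [0.4903, -0.0019]]
stop inner top [[0.5176, -0.1448], [0.5453, -0.1454]]
stop outer top [[0.5172, -0.1746], [0.5465, -0.1749]]
block corner top [[0.5261, -0.1376], [0.5261, -0.0792]]
```

View pics/crop_w3.png

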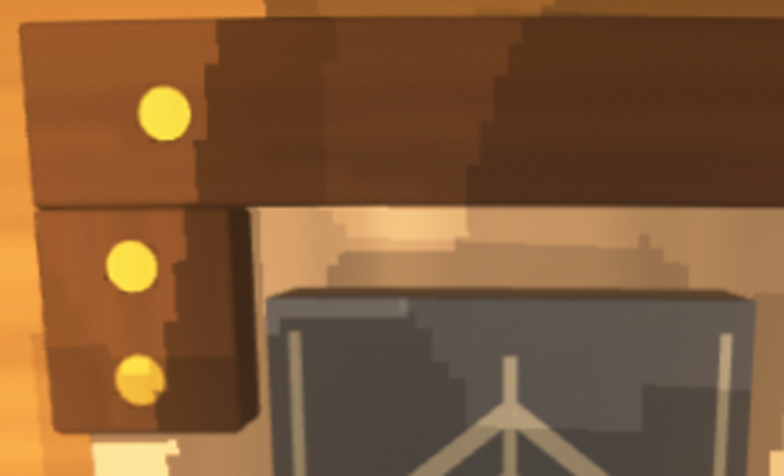

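move_arm(series=[[0.002,-0.002,0.003,0],[0.004,-0.004,0.007,0],[0.006,-0.006,0.01,0],[0.008,-0.007,0.012,0],[0.008,-0.007,0.013,0],[0.008,-0.007,0.0135,0],[0.008,-0.007,0.0135,0]])

```text
time: 6.4
ee_pos: [0.5777, -0.1165, 0.0166]
eef_rot: [-0.0, 1.0, 0.0, 0.0]
ft_force: [0.0, -0.4, -0.6]
width: 0.0597
```

move_arm(series=[[0,0,0.0005,0],[0,0,0.001,0],[0,0,0.0015,0],[0,0,0.0015,0],[0,0,0.0015,0]])

```text
time: 6.9
ee_pos: [0.5779, -0.1165, 0.0164]
eef_rot: [-0.0, 1.0, 0.0, 0.0]
ft_force: [-5.5, 1.9, 13.8]
width: 0.0596
```

move_arm(series=[[0,0,-0.0012,0],[0,-0.0007,-0.0012,0],[0,-0.0015,-0.0012,0],[0,-0.0015,-0.0012,0]])

```text
time: 7.3
ee_pos: [0.578, -0.1178, 0.0164]
eef_rot: [-0.0, 1.0, 0.0, 0.0]
ft_force: [-0.5, 1.9, 4.1]
width: 0.0597
```

```bash
python3 - <<'E'
from h import *
s=read_state(); print(s['ee_pos'],s['eef_rot'],s['ft_force'],s['torque'])
p,d,c=grab('wrist','wrist4')
cv2.imwrite('pics/crop_w4.png',cv2.resize(p[50:220,145:425],None,fx=2.8,fy=2.8,interpolation=cv2.INTER_CUBIC)[:,:,::-1])
E
```

```text
[ 0.57796805 -0.11784202  0.01643957] [-2.40482741e-04  9.99999896e-01  1.58634041e-04  3.52817962e-04] [-0.51767032  1.93367054  4.0932778 ] [0.37789592 0.08216311 0.06315922]
```

View pics/crop_w4.png

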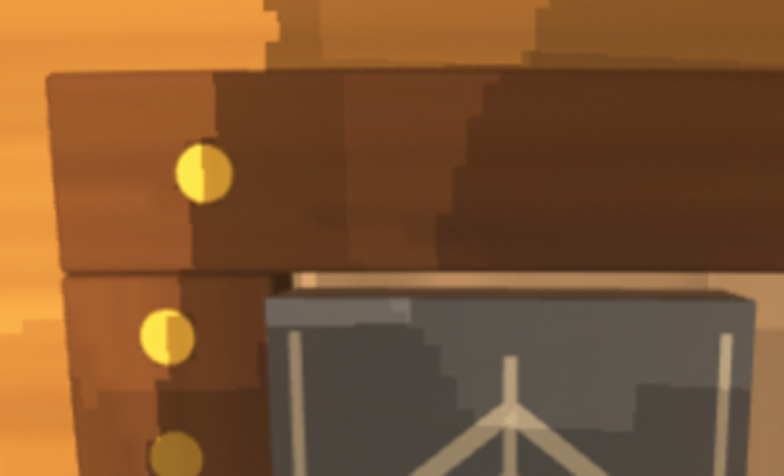

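move_arm(series=[[0,-0.0007,0,0],[0,-0.0014,0,0],[0,-0.002,0,0],[0,-0.002,0,0]])

```text
time: 7.75
ee_pos: [0.578, -0.1183, 0.0165]
eef_rot: [-0.001, 1.0, 0.001, 0.0]
ft_force: [-0.4, 6.9, 6.5]
width: 0.0599
```

move_arm(series=[[0,0.0012,0,0],[0.001,0.0012,0,0],[0.002,0.0012,0,0],[0.003,0.0012,0,0],[0.004,0.0012,0,0],[0.004,0.0012,0,0]])

```text
time: 8.35
ee_pos: [0.5753, -0.1182, 0.0167]
eef_rot: [-0.001, 1.0, 0.0, 0.002]
ft_force: [6.9, 3.9, -0.5]
width: 0.0601
```

move_arm(series=[[0,0,0.0005,0],[0.0005,0.0005,0.001,0],[0.001,0.0005,0.0015,0],[0.0015,0.0005,0.002,0],[0.002,0.0005,0.002,0],[0.002,0.0005,0.002,0]], newtons=60)

```text
time: 8.95
ee_pos: [0.5754, -0.1182, 0.0165]
eef_rot: [-0.0, 1.0, -0.0, 0.004]
ft_force: [9.2, 3.7, 10.3]
width: 0.0595
```

```bash
python3 - <<'E'
from h import *
s=read_state(); print(s['ee_pos'],s['eef_rot'],s['ft_force'],s['torque'])
p,d,c=grab('wrist','wrist5')
grab('scene','scene5');q=grab('side','side5')[0]
cv2.imwrite('pics/crop_w5.png',cv2.resize(p[50:400,145:545],None,fx=1.7,fy=1.7)[:,:,::-1])
cv2.imwrite('pics/crop_d5.png',cv2.resize(q[170:300,220:440],None,fx=3.6,fy=3.6,interpolation=cv2.INTER_CUBIC)[:,:,::-1])
E
```

```text
[ 0.57540102 -0.11816721  0.01646144] [-4.62709058e-04  9.99992058e-01 -1.20087383e-04  3.95666631e-03] [ 9.20651579  3.73553784 10.32635401] [ 0.86957765 -1.72370313  0.00283   ]
```

View pics/crop_w5.png

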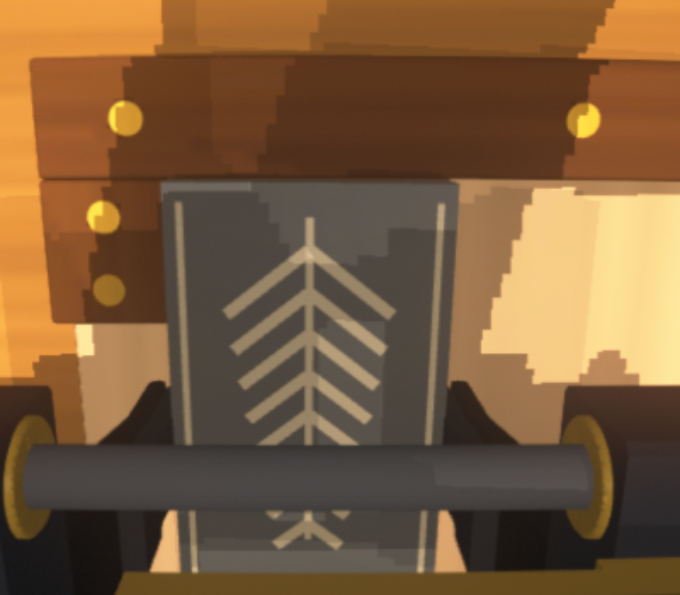

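View pics/crop_d5.png

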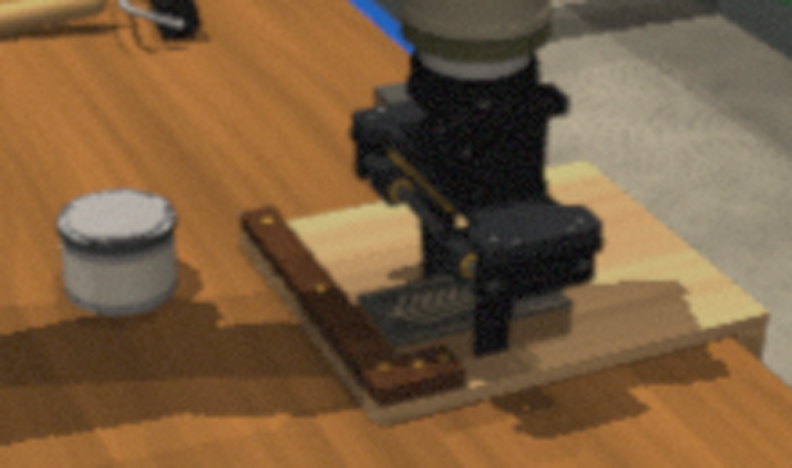

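View pics/scene5.png

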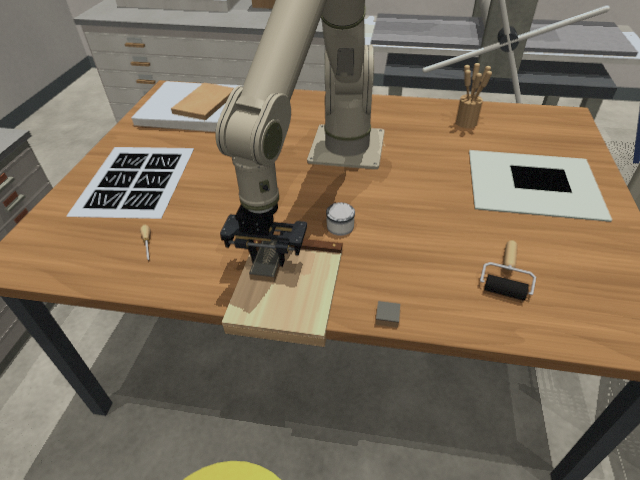

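move_arm(series=[[0.0007,0,0.0003,0],[0.0014,0,0.0006,0],[0.002,0,0.0008,0],[0.002,0,0.0008,0],[0.002,0,0.0008,0],[0.002,0,0.0008,0],[0.002,0,0.0008,0],[0.002,0,0.0008,0],[0.002,0,0.0008,0],[0.002,0,0.0008,0]])

```text
time: 10.1
ee_pos: [0.5753, -0.1181, 0.0164]
eef_rot: [-0.001, 1.0, -0.0, 0.006]
ft_force: [14.6, 3.5, 8.7]
width: 0.0595
```

```bash
python3 - <<'E'
from h import *
p,d,c=grab('wrist','wrist6')
s=read_state(); print(s['time'],s['ee_pos'],s['eef_rot'],s['ft_force'],s['width'],abs(s['joint_vel']).max())
P=lambda n,l,z:print(n,plane(l,c,z)[:,:2].round(4).tolist())
cv2.imwrite('pics/crop_w6.png',cv2.resize(p[50:400,145:545],None,fx=1.7,fy=1.7)[:,:,::-1])
g=lambda L:np.array(L,float)/1.7+[145,50]
P('block end',g([(162,183),(458,183)]),.035); P('fence',g([(42,178),(650,179)]),.027)
P('block sides',g([(162,186),(192,565),(458,186),(425,565)]),.035)
E
```

```text
10.15 [ 0.57535528 -0.11810361  0.01645601] [-6.91260927e-04  9.99982421e-01 -3.13393339e-04  5.88069546e-03] [14.09214825  2.19352979  9.31642046] 0.05938180529724627 0.0027598206065833383
block end [[0.5154, -0.1471], [0.5153, -0.0874]]
fence [[0.5148, -0.1745], [0.5147, -0.0439]]
block sides [[0.516, -0.1471], [0.6044, -0.145], [0.5159, -0.0873], [0.6044, -0.0898]]
```

View pics/crop_w6.png

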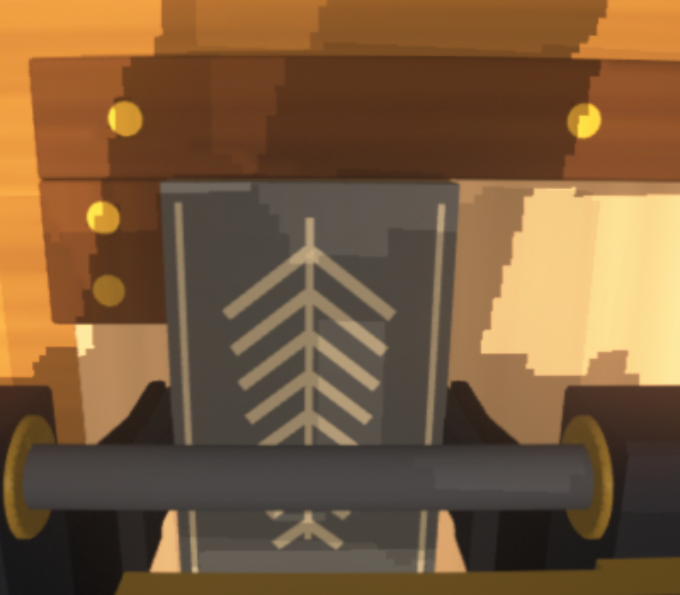

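move_arm(series=[[0,0,0.0005,0],[0,0,0.001,0],[0,0,0.001,0],[0,0,0.001,0],[0,0,0.001,0],[0,0,0.001,0],[0,0,0.001,0],[0,0,0.001,0],[0,0,0.001,0],[0,0,0.001,0]])

```text
time: 11.15
ee_pos: [0.5754, -0.1181, 0.0164]
eef_rot: [-0.001, 1.0, -0.0, 0.006]
ft_force: [10.0, 3.4, 21.1]
width: 0.0595
```

```bash
python3 - <<'E'
from h import *
s=read_state(); print(s['time'],s['ee_pos'],s['eef_rot'],s['ft_force'],s['width'],abs(s['joint_vel']).max())
E
```

```text
11.15 [ 0.5753641  -0.11814046  0.01639354] [-6.13442521e-04  9.99982362e-01 -1.27490197e-04  5.90614595e-03] [ 9.97608653  3.3620389  21.07701851] 0.059521545940632935 0.0017691074599086286
```

move_arm(series=[[0.0005,0,-0.0003,0],[0.001,0,-0.0005,0],[0.0015,0,-0.0005,0],[0.0015,0,-0.0005,0],[0.0015,0,-0.0005,0],[0.0015,0,-0.0005,0],[0.0015,0,-0.0005,0],[0.0015,0,-0.0005,0],[0.0015,0,-0.0005,0],[0.0015,0,-0.0005,0]])

```text
time: 12.15
ee_pos: [0.5753, -0.1181, 0.0165]
eef_rot: [-0.001, 1.0, -0.0, 0.007]
ft_force: [19.8, 2.5, 8.5]
width: 0.0594
```

```bash
python3 - <<'E'
from h import *
s=read_state(); print(s['time'],s['ee_pos'],s['eef_rot'],s['ft_force'],s['width'],abs(s['joint_vel']).max())
E
```

```text
12.15 [ 0.57528887 -0.11809012  0.01654619] [-8.93635081e-04  9.99972641e-01 -4.91079946e-04  7.32652251e-03] [19.79181659  2.53643755  8.48148181] 0.059433571158180376 0.00187292373477461
```

move_arm(series=[[-0.0002,0,0.0003,0],[-0.0004,0,0.0006,0],[-0.0004,0,0.0006,0],[-0.0004,0,0.0006,0],[-0.0004,0,0.0006,0],[-0.0004,0,0.0006,0],[-0.0004,0,0.0006,0],[-0.0004,0,0.0006,0],[-0.0004,0,0.0006,0],[-0.0004,0,0.0006,0]])

```text
time: 13.15
ee_pos: [0.5754, -0.1181, 0.0164]
eef_rot: [-0.001, 1.0, -0.0, 0.007]
ft_force: [15.0, 3.1, 16.2]
width: 0.0595
```

```bash
python3 - <<'E'
from h import *
s=read_state(); print(s['time'],s['ee_pos'],s['eef_rot'],s['ft_force'],s['width'],abs(s['joint_vel']).max())
E
```

```text
13.15 [ 0.57535604 -0.11811422  0.01639986] [-7.78732352e-04  9.99975135e-01 -3.19568793e-04  7.00150716e-03] [14.97040321  3.12379947 16.22209182] 0.05945167514272508 0.0009623248920814166
```

```bash
python3 - <<'E'
from h import *
print(r.close_job()); s=read_state(); print(s['time'],s['ee_pos'],s['ft_force'])
E
```

```text
the job is handed in; nothing more can be done
None
the job is handed in; nothing more can be done
```

I picked up the long lino block, carried it over the other things, and set it fern up on the hook's base. I slid it until the force reading showed contact with the stop block, then with the fence. I then handed the job in while still pushing and gripping; no verdict was reported.

**Last force reading before hand-in (t = 13.15 s):**
- The push was about 15 N against the fence and 16 N down onto the base, with about 3 N sideways towards the stop.
- The arm was practically at rest, and the grip was set to 60 N.
- These are wrist forces. If friction runs at the stated 0.35 or so, I estimate at least 9 N reaches the fence and 11 N the base.

**Last position check (wrist picture, t = 10.1 s, before the final force trim; the fingers shifted by under 0.3 mm after it):**
- **Fence:** the block's end was within about 1 mm of the fence, and square to it by eye and by edge measurement.
- **Stop block:** the block's side was at the stop face, within about 1 mm.
- **Tilt:** the tool leaned about 0.014 rad under the push. I did not measure the block's own tilt separately, but the limit is 0.06 rad.

**Disagreements:** the first scene picture put the stop face about 3 mm from where the wrist camera did. I went by the wrist camera, and the contact with the stop agreed with it. While trimming, raising one push lowered the other (10 N forward with 21 N down, then 20 N with 8.5 N), so I settled between them.

**Other things on the bench:** the small block, gouge, tin and roller looked unmoved in the scene picture at t = 8.95 s. The arm touched none of them, as far as I could see.

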